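Walk the coffee roaster's drum up its stand

ROBOT

A 6-joint arm with a two-finger parallel gripper is mounted at the origin on a cart in front of the work surface, level with it; the furniture and walls round the work are solid. World frame = base frame: x ahead of the robot, y to its left, z up, the work surface at z = 0. Lengths are in m, angles in rad, forces in N, time in s.
With the tool pointing down it reaches from about 0.225 to 0.875 m from the base axis. Payload 3.4 kg.
Tool frame: the origin (TCP) lies at the very end of the fingers, on their centre line; the grasp point (between the pads) lies 19 mm behind it; z points along the fingers, y is the line along which they close (so a half turn about z gives the same grasp; the last joint's range is limited). The gripper opens to 85 mm and grips with 20 to 120 N. Pads are 22 mm wide; open, the fingers measure 114 mm over their backs; the gripper's body (76 mm by 85 mm) begins 54 mm behind the grasp point. The pads swing forward as they close: fully open they stand 13 mm farther back than shut.
Start: joints at [1.21, 0.276, 1.505, -0, 1.361, -0.121], TCP at [0.137, 0.559, 0.231] pointing down, gripper open.
Joint ranges: [-2.89, 2.89], [-0.75, 2.08], [0.22, 2.7], [-1.18, 4.32], [0.11, 2.71], [-2.7, 2.7]. Speed limits (rad/s): [2.57, 2.57, 3.14, 3.14, 3.14, 3.14].

INTERFACE

Orientations are given as a unit quaternion [w, x, y, z].
In Python, from rig import manip, eyes gives the robot as it stands.
- The arm moves only by the tool servo_tool, never from a script. Its argument "series" is text: rows parted by semicolons, each of 7 numbers parted by spaces: the shift along the tool's x, y, z in m, then the turn, a rotation vector about the tool's x, y, z in degrees, then the closure, from 0 (fully open) to 1 (shut). In form: dx dy dz ax ay az fingers; .... A call has 1 to 5 rows; each row is the pose to reach, as a shift and turn from the pose commanded when the call began, along the tool's axes at that moment; what a row does not reach only later rows make up. A row lasts 1/10 s, in which the tool goes at most 50 mm and 8.59 degrees, less where a joint would pass 70% of its speed; a pose out of reach is approached as far as the arm can. A call with a gripper value outside its range is refused whole. The fingers move at their own pace and stop on an object; "squeeze" is the grip in N (left out, the last holds). Time passes only in rows, so rows that repeat a pose let the fingers close. It gives the time, the measured TCP pose, the force, the opening and the grip force at its end, in the units of the state.
- manip.get_state(): the state, without advancing time (a new reading comes with each control period).
- eyes.get_image(name): name is "scene" or "top" or "wrist"; returns the picture (480x640x3 uint8, red, green, blue); there is no depth.
- eyes.camera_info(name): a dict with "fx", "fy", "cx", "cy" (pixels), "dist" ([k1, k2, p1, p2, k3] as OpenCV has them; the pictures are not rectified), "eye" and "orientation" of the camera in the world. Camera axes: x right, y down, z forward; pixel columns grow to the right and rows downward; lengths in m; the calibration is good to about 2 mm. A picture is of the moment at which its call begins: read the wrist's pose just before it. camera_info takes no time and is no camera call; for the wrist camera it gives the pose at the moment of the call.
- manip.sign_off(): hands the job in; it is judged then, once.
The state is a dict: "clock": time; "qpos": joint angles; "qd": joint speeds; "effort": joint torques, N m; "position": TCP position; "ee_rot": TCP orientation; "contact_force": force on the tool from outside, world axes, zero at the start; "moment": the same for the moment, N m; "width": finger opening in m; "gripper_force": force on a finger pad.
Only numpy, scipy, OpenCV 4.12 (cv2) and the standard library are available. Lean on these libraries where they do the work, as an engineer would, in place of code of your own. Each camera call takes 0.05 s, during which the arm holds its last target. There are 200 camera calls.

TASK

The drum of the hob-top coffee roaster lies in the lowest, front pair of notches of its stand; walk it up to the top, rear pair by shifting one end and then the other, never letting the two ends get more than one notch apart and never lifting the drum off the stand. Once both ends sit in the top notches, see that the drum is turned so that the black handle of its filling hatch points straight up, and let go. Leave the salt, pepper and espresso cup where they are.

Things in the scene. Friction and masses are not known exactly. Their poses are not given: they have to be found in the camera images.
- stand: Stand, fixed on the hob: two upright notched steel cheeks 6 mm thick, at y = +130 and -130 mm of its frame, over a flat tray; 140 x 266 mm, 138 mm high. Origin on the hob under its middle; x points to the rear (up the steps, away from the robot), y to the left end, z up. Each cheek has three notches, at x = -45, 0 and +45 mm, one 12 mm higher than the last.
- front_notches (a point): Midway between the front, lowest notches of the two cheeks, where the axis of the shaft lies when it sits in them (94 mm above the hob), as it does at the start. Each notch has an upright 8 mm wall on its front side.
- middle_notches (a point): The same for the middle notches (106 mm up). From each notch a 33 degree ramp rises 20 mm over 30 mm towards the rear and then drops 8 mm into the next notch: an end pushed up along it (5 to 12 N) falls into the next notch. Pushed level by a rubber fingertip it binds; a finger that leans 30 degrees and reaches under the knob lifts as it pushes.
- top_notches (a point): The same for the top, rear notches (118 mm up). Behind them a stop rises 26 mm above the notch floor; the shaft has some 4 mm of play towards it.
- shaft: Loose steel shaft, 12 mm thick, that carries the drum; origin at its middle on its axis, y along it to the left end. With the drum it weighs about 0.7 kg. It lies with some mm of end play. The wooden knobs outside the cheeks let it slant by one notch; two notches apart they jam on the cheeks.
- left_neck (a point): Point on the shaft's axis where it lies in the left cheek, 130 mm left of the middle.
- right_neck (a point): Point on the shaft's axis where it lies in the right cheek, 130 mm right of the middle.
- left_knob (a point): Point on the shaft's axis 158 mm left of the middle, in the middle of the left wooden end knob: a barrel 28 mm thick and 40 mm long (139.5 to 179.5 mm from the middle), outside the cheek.
- right_knob (a point): The same for the right wooden end knob, 158 mm right of the middle.
- hatch_handle (a point): Middle of the bar of the hatch handle, 74 mm from the shaft's axis; z points from the axis out through the bar, y along bar and shaft. The black bar is 8 mm thick and 60 mm long, on two posts, 18 mm clear of the flat hatch plate (46 x 104 mm, 51.5 mm from the axis). At the start the handle leans 86 to 120 degrees from upright towards the front of the stand.
- drum_middle (a point): Middle of the steel drum, on the shaft's axis. Shell radius 48 mm, 200 mm long, end rims 118 mm across: too fat to grip. Seven round lengthwise bars, 6 mm thick, run from rim to rim with their axes 56 mm from the shaft's axis, every 45 degrees from the handle on. It is balanced, turns on the shaft with a little friction (0.4 N at the rim), stays where left, and may turn while walked.
- salt_shaker: Salt shaker with grey top, 44 mm thick, 90 mm high, standing on the hob behind the stand; origin under its middle. Bystander.
- pepper_mill: Dark wooden pepper mill, 58 mm thick, 160 mm high, standing on the hob behind the stand; origin under its middle. Bystander.
- espresso_cup: Cream espresso cup, 59 x 83 x 55 mm, standing on the white worktop left of the hob; origin under its middle. Bystander.

How it is judged:
On the way, in this order (a step that is already met when the one before it is completed fails the run):
1. one end sits in its middle notch while the other is still in the front notch ((((x of left_neck in the frame of stand between -0.009 and 0.009 m and z of left_neck in the frame of stand between 0.1 and 0.111 m) and (x of right_neck in the frame of stand between -0.054 and -0.036 m and z of right_neck in the frame of stand between 0.088 and 0.099 m)) or ((x of right_neck in the frame of stand between -0.009 and 0.009 m and z of right_neck in the frame of stand between 0.1 and 0.111 m) and (x of left_neck in the frame of stand between -0.054 and -0.036 m and z of left_neck in the frame of stand between 0.088 and 0.099 m)))), for 0.2 s.
2. one end sits in its top notch while the other is in the middle notch ((((x of left_neck in the frame of stand between 0.036 and 0.054 m and z of left_neck in the frame of stand between 0.112 and 0.123 m) and (x of right_neck in the frame of stand between -0.009 and 0.009 m and z of right_neck in the frame of stand between 0.1 and 0.111 m)) or ((x of right_neck in the frame of stand between 0.036 and 0.054 m and z of right_neck in the frame of stand between 0.112 and 0.123 m) and (x of left_neck in the frame of stand between -0.009 and 0.009 m and z of left_neck in the frame of stand between 0.1 and 0.111 m)))), for 0.2 s.
At the end, for the whole second after the job is handed in: Both necks of the shaft sit in the top notches (within 9 mm along the cheek, 5 mm in height), at rest, with the hatch handle within 0.2 rad (11 degrees) of straight up (x of left_neck in the frame of stand between 0.036 and 0.054 m and z of left_neck in the frame of stand between 0.112 and 0.123 m and x of right_neck in the frame of stand between 0.036 and 0.054 m and z of right_neck in the frame of stand between 0.112 and 0.123 m and angle between hatch_handle's own z axis and vertical below 0.2 rad and linear speed of shaft below 0.02 m/s and angular speed of shaft below 0.1 rad/s); the robot touches nothing.
It fails at once if the two ends get more than one notch apart (the shaft slants over 0.27 rad against the stand) (angle between the y axis of shaft and the y axis of stand, either way round above 0.27 rad).
It fails at once if the drum is lifted off the stand (middle of the shaft over 145 mm above the hob) (z of shaft in the frame of stand above 0.145 m).
It fails at once if the salt shaker, pepper mill or espresso cup is moved by more than 30 mm (distance of any of salt_shaker, pepper_mill, espresso_cup from where it was at the start of the episode above 0.03 m).
It also fails if it takes over 72 s, if anything falls off the work surface, if the arm or the gripper's body presses on something with over 40 N, if the wrist force passes 120 N, or if a joint passes its speed limit or range.

## Working session

There is one attempt and no reset: what is moved stays moved. The work goes in short steps, Python scripts to look and compute and a tool call to move; the robot and the scene stay as the last step left them, time stands still between calls to the robot, and variables do not carry over. Pictures are saved under pics/ and viewed, at most 10 in all, crops included, and the job is handed in when it is done.

Besides the shell and the picture viewer there is one more tool, called as a command line: name --argument value ..., lists and objects as JSON in quotes. servo_tool: Moves the arm, as the interface text tells. Its arguments: {"type":"object","properties":{"series":{"type":"string"},"squeeze":{"type":"number"}},"required":["series"]}

```bash
mkdir -p pics; ls; python3 - <<'E'
from rig import manip, eyes
import cv2
s=manip.get_state(); print({k:(s[k]) for k in('clock','qpos','position','ee_rot','contact_force','width')})
for n in('scene','top'):
    i=eyes.camera_info(n); print(n,i)
    cv2.imwrite(f'pics/{n}0.png',eyes.get_image(n)[...,::-1])
E
```

```text
pics
{'clock': 0.0, 'qpos': array([ 1.21003556e+00,  2.76605259e-01,  1.50616154e+00,  2.11506153e-05,
        1.36071345e+00, -1.20985294e-01]), 'position': array([0.13634904, 0.55803777, 0.23042255]), 'ee_rot': array([-2.35186205e-04,  1.19602896e-01,  9.92821362e-01, -9.14085907e-04]), 'contact_force': array([ 0.08246742,  0.01475194, -1.14172395]), 'width': 0.08530924027106006}
scene {'fx': 454.2390212883974, 'fy': 454.2390212883974, 'cx': 316.1669282529596, 'cy': 238.53142083122233, 'dist': array([-0.05391021,  0.        ,  0.        ,  0.        ,  0.        ]), 'eye': array([ 0.15304753, -0.49843325,  0.61114987]), 'orientation': array([-0.4762538 ,  0.83502424, -0.23739751,  0.13985438])}
top {'fx': 501.78248313774594, 'fy': 501.78248313774594, 'cx': 320.4982124550091, 'cy': 250.6851144192838, 'dist': array([-0.09166155,  0.        ,  0.        ,  0.        ,  0.        ]), 'eye': array([0.43080996, 0.18015929, 1.3311674 ]), 'orientation': array([-0.04136742,  0.70903404, -0.70293007,  0.03806279])}
```

View pics/scene0.png

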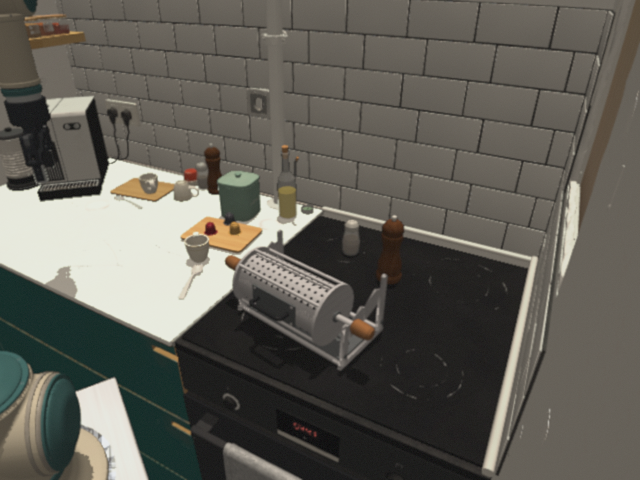

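View pics/top0.png

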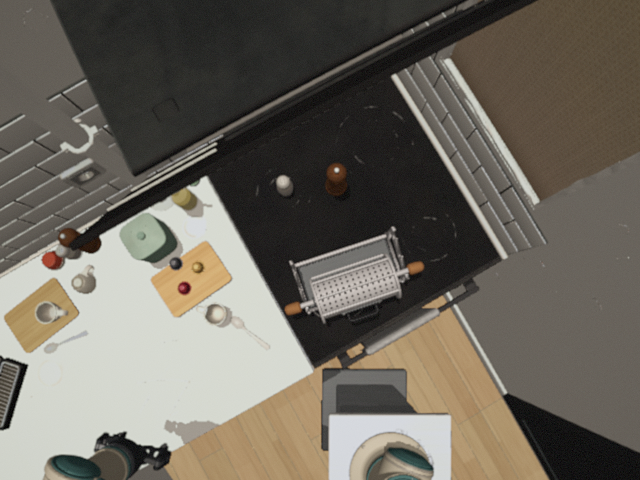

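The pictures show the brown knobs in the top view at about (293,309) left and (416,268) right, with the handle at about (365,312) leaning forward. In the scene view the knobs are at (233,262) and (361,330). I'll locate them by colour.

```bash
cat > h.py <<'E'
import numpy as np, cv2
from scipy.spatial.transform import Rotation as R
from rig import manip, eyes
def rot(q): return R.from_quat(np.r_[q[1:],q[0]])
def ray(n,uv,i=None):
    i=i or eyes.camera_info(n); K=np.array([[i['fx'],0,i['cx']],[0,i['fy'],i['cy']],[0,0,1.]])
    p=cv2.undistortPoints(np.array([[uv]],float),K,i['dist'])[0,0]
    d=rot(i['orientation']).apply([*p,1]); return np.array(i['eye']),d/np.linalg.norm(d)
def plane(n,uv,z,i=None):
    e,d=ray(n,uv,i); return e+d*(z-e[2])/d[2]
def tri(*rs):
    A=sum(np.eye(3)-np.outer(d,d) for e,d in rs); b=sum((np.eye(3)-np.outer(d,d))@e for e,d in rs)
    return np.linalg.solve(A,b)
def proj(n,P):
    i=eyes.camera_info(n); r=rot(i['orientation']).inv(); K=np.array([[i['fx'],0,i['cx']],[0,i['fy'],i['cy']],[0,0,1.]])
    return cv2.projectPoints(np.array([P],float),r.as_rotvec(),r.apply(-np.array(i['eye'])),K,i['dist'])[0][0,0]
def blob(im,c,w=28):
    x0,y0=int(c[0])-w,int(c[1])-w; hsv=cv2.cvtColor(np.ascontiguousarray(im[y0:y0+2*w,x0:x0+2*w]),cv2.COLOR_RGB2HSV)
    m=cv2.inRange(hsv,(5,120,60),(22,255,255))
    n,l,st,ce=cv2.connectedComponentsWithStats(m); k=1+np.argmax(st[1:,4])
    return ce[k]+[x0,y0],st[k]
E
python3 - <<'E'
from h import *
T=cv2.imread('pics/top0.png')[...,::-1];S=cv2.imread('pics/scene0.png')[...,::-1]
P=[]
for nm,t,s in(('L',(293,309),(233,262)),('R',(416,268),(361,330))):
    a,sa=blob(T,t);b,sb=blob(S,s); p=tri(ray('top',a),ray('scene',b)); P.append(p)
    print(nm,a,sa,b,sb,p.round(4),plane('top',a,.094).round(4),proj('top',p),proj('scene',p))
d=P[0]-P[1];print(np.linalg.norm(d),np.degrees(np.arctan2(-d[0],d[1])))
E
```

```text
L [292.44134078 308.2849162 ] [ 19  20  18  15 179] [230.89082278 240.78955696] [  3   0  50  18 632] [0.4261 0.2517 0.1451] [0.4276 0.2542 0.094 ] [292.1720576  308.97150423] [231.76132695 240.72601989]
R [415.35227273 267.03409091] [ 18  21  19  14 176] [361.81730769 328.96794872] [ 18  17  23  20 312] [ 0.5308 -0.0486  0.0924] [ 0.5316 -0.0489  0.094 ] [415.10410761 267.42934842] [362.49816807 328.88110473]
0.322305588122625 19.21149175905388
```

```bash
cat >> h.py <<'E'
YAW=np.radians(18.94); MID=np.array([.4796,.1027,0]) # shaft middle at start (front notches)
Xs=np.array([np.cos(YAW),np.sin(YAW),0]);Ys=np.array([-np.sin(YAW),np.cos(YAW),0])
ORG=MID+.045*Xs
def st(x,y,z): return ORG+x*Xs+y*Ys+[0,0,z]
def to_st(p): d=np.array(p)-ORG; return np.array([d@Xs,d@Ys,d[2]])
def rel(P,yawdeg=0,lean=0):
    "tool y along stand X turned by yawdeg, tool z down, tip leaning to the rear by lean deg"
    s=manip.get_state(); q=rot(s['ee_rot'])
    a=YAW+np.radians(yawdeg); y=np.array([np.cos(a),np.sin(a),0]); z=np.array([0,0,-1.]); M=R.from_matrix(np.c_[np.cross(y,z),y,z])
    M=R.from_rotvec(-np.radians(lean)*np.cross([0,0,1],y))*M
    d=q.inv().apply(np.array(P)-s['position']); r=(q.inv()*M).as_rotvec(degrees=True)
    print('clk',round(s['clock'],2),'st',to_st(s['position']).round(4),'w',round(s['width'],4),'F',s['contact_force'].round(1),'rel',d.round(4),r.round(1))
E
python3 - <<'E'
from h import *
rel(st(-.045,.162,.19))
E
```

```text
clk 0.1 st [-0.2218  0.5421  0.2305] w 0.0853 F [-0.3  0.1  0.2] rel [-0.3541 -0.2244  0.0408] [-0.1  0.  57.3]
```

servo_tool --series "-0.177 -0.112 0.01 0 0 29 0; -0.354 -0.224 0.04 0 0 57.3 0; -0.354 -0.224 0.04 0 0 57.3 0; -0.354 -0.224 0.04 0 0 57.3 0; -0.354 -0.224 0.04 0 0 57.3 0" --squeeze 30

```text
clock: 0.6
position: [0.3101, 0.3777, 0.2082]
ee_rot: [-0.0, 0.477, 0.879, -0.0]
contact_force: [0.7, 1.6, -0.3]
width: 0.0856
gripper_force: 0.0
```

```bash
python3 - <<'E'
from h import *
rel(st(-.045,.162,.19))
E
```

```text
clk 0.6 st [-0.1161  0.3151  0.2082] w 0.0856 F [ 0.7  1.6 -0.3] rel [-0.1658  0.0319  0.0182] [-0.  0. 14.]
```

servo_tool --series "-0.166 0.032 0.018 0 0 14 0; -0.166 0.032 0.018 0 0 14 0; -0.166 0.032 0.018 0 0 14 0; -0.166 0.032 0.018 0 0 14 0; -0.166 0.032 0.018 0 0 14 0"

```text
clock: 1.1
position: [0.4288, 0.2559, 0.1898]
ee_rot: [0.0, 0.58, 0.814, -0.001]
contact_force: [0.2, 0.5, -0.2]
width: 0.0849
gripper_force: 0.0
```

```bash
python3 - <<'E'
from h import *
rel(st(-.045,.162,.075))
c=eyes.camera_info('wrist'); im=eyes.get_image('wrist'); cv2.imwrite('pics/w1.png',im[...,::-1])
print(proj('wrist',st(-.045,.158,.094)), proj('wrist',st(-.045,.130,.094)))
E
```

```text
clk 1.1 st [-0.0433  0.1614  0.1898] w 0.0849 F [ 0.2  0.5 -0.2] rel [ 0.0007 -0.0016  0.1148] [-0.1  0.   0.1]
[319.49261696 244.97711053] [319.4748747  286.98989013]
```

View pics/w1.png

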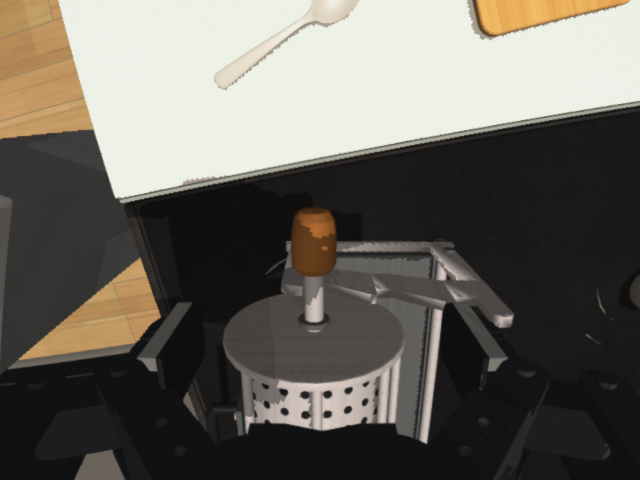

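The wrist view shows the left knob at (314,242), about 3 mm in front of and 2 mm outside the prediction, with the shaft straight. Next I descend and grip.

servo_tool --series "0.002 -0.005 0.045 0 0 0 0; 0.002 -0.005 0.09 0 0 0 0; 0.002 -0.005 0.113 0 0 0 0; 0.002 -0.005 0.113 0 0 0 0.3; 0.002 -0.005 0.113 0 0 0 1"

```text
clock: 1.65
position: [0.4213, 0.2595, 0.0781]
ee_rot: [-0.0, 0.578, 0.816, 0.0]
contact_force: [1.6, -0.6, -0.2]
width: 0.0592
gripper_force: 0.0
```

servo_tool --series "0 0 0 0 0 0 1; 0 0 0 0 0 0 1; 0 0 0 0 0 0 1; 0 0 0 0 0 0 1; 0 0 0 0 0 0 1"

```text
clock: 2.15
position: [0.4233, 0.2594, 0.0793]
ee_rot: [0.001, 0.579, 0.815, 0.002]
contact_force: [0.2, 0.9, 7.3]
width: 0.026
gripper_force: 29.5
```

```bash
python3 - <<'E'
from h import *
rel(st(-.048,.163,.075))
E
```

```text
clk 2.15 st [-0.0474  0.1665  0.0793] w 0.026 F [0.2 0.9 7.3] rel [-0.0035 -0.0007  0.0043] [ 0.3 -0.1  0.3]
```

servo_tool --series "0 0 -0.01 0 2 0 1; 0 0 -0.02 0 4 0 1; 0 0 -0.03 0 5.5 0 1; 0 0.012 -0.03 0 5.5 2.5 1; -0.001 0.025 -0.03 0 5.5 5 1"

```text
clock: 2.65
position: [0.4458, 0.2651, 0.1079]
ee_rot: [-0.039, 0.614, 0.788, 0.028]
contact_force: [0.8, 0.5, -3.0]
width: 0.0262
gripper_force: 29.9
```

```bash
python3 - <<'E'
from h import *
rel(st(.004,.163,.095),-9.8)
E
```

```text
clk 2.65 st [-0.0243  0.1646  0.1079] w 0.0262 F [ 0.8  0.5 -3. ] rel [-0.0005  0.0284  0.0128] [-0.5 -5.4  5.1]
```

servo_tool --series "-0.001 0.013 0 0 0 2.5 1; -0.001 0.026 0 0 0 5 1; -0.001 0.028 0.004 0 0 5 1; -0.001 0.028 0.011 0 -1.5 5 1; -0.001 0.028 0.018 0 -3 5 1"

```text
clock: 3.15
position: [0.4725, 0.2716, 0.0913]
ee_rot: [-0.018, 0.647, 0.762, 0.009]
contact_force: [-4.5, -10.2, 34.6]
width: 0.0258
gripper_force: 32.5
```

```bash
python3 - <<'E'
from h import *
rel(st(.004,.163,.095),-9.8)
cv2.imwrite('pics/w2.png',eyes.get_image('scene')[150:390,150:470,::-1].repeat(2,0).repeat(2,1))
E
```

```text
clk 3.15 st [0.0031 0.162  0.0913] w 0.0258 F [ -4.5 -10.2  34.6] rel [ 0.0012  0.0007 -0.0037] [-0.6 -2.3  0.2]
```

View pics/w2.png

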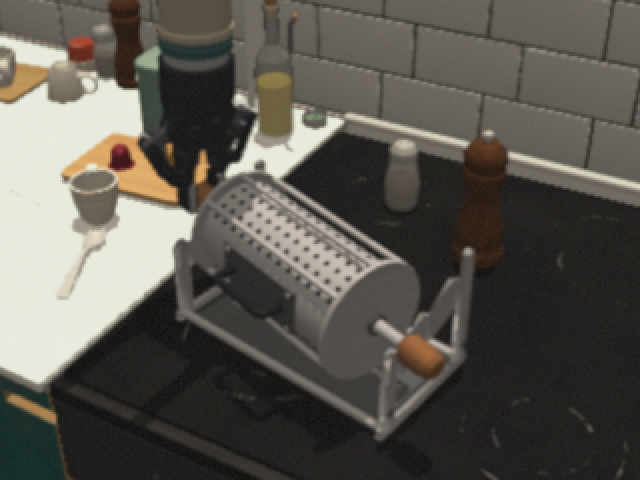

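Left end is down at the seated height (about 12 mm up, 50 mm back). Release and rise.

servo_tool --series "0 0 -0.003 0 0 0 1; 0 0 -0.003 0 0 0 0; 0 0 -0.003 0 0 0 0; 0 0 -0.003 0 0 0 0; 0 0 -0.003 0 0 0 0"

```text
clock: 3.7
position: [0.4723, 0.2732, 0.0921]
ee_rot: [-0.02, 0.647, 0.762, 0.01]
contact_force: [-0.3, 0.2, 0.7]
width: 0.0822
gripper_force: 0.0
```

servo_tool --series "0 0 -0.04 0 0 0 0; 0 0 -0.09 0 0 0 0; 0 0 -0.125 0 0 0 0; 0 0 -0.125 0 0 0 0; 0 0 -0.125 0 0 0 0"

```text
clock: 4.2
position: [0.4749, 0.2682, 0.2179]
ee_rot: [-0.019, 0.647, 0.762, 0.011]
contact_force: [-0.0, 0.6, -1.6]
width: 0.0853
gripper_force: 0.0
```

```bash
python3 - <<'E'
from h import *
T=eyes.get_image('top');S=eyes.get_image('scene')
for nm,g in(('L',st(.004,.156,.107)),('R',st(-.05,-.156,.093))):
    a,sa=blob(T,proj('top',g));b,sb=blob(S,proj('scene',g))
    print(nm,sa[4],sb[4],to_st(plane('top',a,g[2])).round(4),to_st(plane('scene',b,g[2])).round(4),to_st(tri(ray('top',a),ray('scene',b))).round(4))
rel(st(-.05,-.16,.24),-9.8)
E
```

```text
Traceback (most recent call last):
  File "h.py", line 20, in blob
    n,l,st,ce=cv2.connectedComponentsWithStats(m); k=1+np.argmax(st[1:,4])
                                                       ~~~~~~~~~^^^^^^^^^^
ValueError: attempt to get argmax of an empty sequence
```

```bash
python3 - <<'E'
from h import *
rel(st(-.05,-.163,.22),-9.8)
E
```

```text
clk 4.3 st [0.003  0.158  0.2159] w 0.0854 F [-0.1 -0.3 -0.1] rel [-0.3249  0.0014 -0.0179] [-0.8 -2.4  0.2]
```

servo_tool --series "-0.05 0 -0.002 0 0 0 0; -0.1 0 -0.005 0 -1 0 0; -0.15 0 -0.008 0 -2 0 0; -0.2 0 -0.011 0 -2.4 0 0; -0.25 0.001 -0.014 -0.8 -2.4 0 0"

```text
clock: 4.8
position: [0.5155, 0.0202, 0.2186]
ee_rot: [-0.001, 0.647, 0.762, 0.001]
contact_force: [0.4, 0.3, -0.6]
width: 0.0851
gripper_force: 0.0
```

servo_tool --series "-0.05 0 0 0 0 0 0; -0.075 0 0.01 0 0 0 0; -0.075 0 0.025 0 0 0 0; -0.075 0 0.025 0 0 0 0; -0.075 0 0.025 0 0 0 0"

```text
clock: 5.3
position: [0.5275, -0.052, 0.1942]
ee_rot: [-0.001, 0.648, 0.762, 0.001]
contact_force: [-0.6, -0.6, 0.3]
width: 0.0855
gripper_force: 0.0
```

```bash
python3 - <<'E'
from h import *
rel(st(-.051,-.163,.075),-9.8)
T=eyes.get_image('top');W=eyes.get_image('wrist')
g=st(.004,.156,.107);a,sa=blob(T,proj('top',g),22);print('L',sa,to_st(plane('top',a,g[2])))
g=st(-.050,-.156,.093);a,sa=blob(W,proj('wrist',g),70);print('R',sa,a,proj('wrist',g),to_st(plane('wrist',a,g[2])))
cv2.imwrite('pics/w3.png',W[...,::-1])
E
```

```text
clk 5.3 st [-0.0499 -0.1618  0.1942] w 0.0855 F [-0.6 -0.6  0.3] rel [-0.0016 -0.0009  0.1192] [ 0.  -0.2  0.2]
L [ 14  16  18  13 185] [0.00576151 0.15576324 0.107     ]
R [  46   43   46   68 2610] [314.68237548 231.21532567] [316.99950419 225.68971154] [-0.05203309 -0.15927517  0.093     ]
```

```bash
python3 - <<'E'
from h import *
s=manip.get_state();q=rot(s['ee_rot']);print(q.inv().apply(eyes.camera_info('wrist')['eye']-s['position']))
print(to_st(eyes.camera_info('wrist')['eye']))
E
```

```text
[ 0.07325598  0.00071953 -0.14279956]
[-0.036585   -0.08987645  0.33840357]
```

servo_tool --series "-0.003 -0.002 0.045 0 0 0 0; -0.003 -0.002 0.09 0 0 0 0; -0.003 -0.002 0.116 0 0 0 0; -0.003 -0.002 0.116 0 0 0 0.3; -0.003 -0.002 0.116 0 0 0 1"

```text
clock: 5.9
position: [0.5281, -0.055, 0.0804]
ee_rot: [0.001, 0.647, 0.762, 0.002]
contact_force: [0.4, 0.5, 0.7]
width: 0.0591
gripper_force: 0.0
```

servo_tool --series "0 0 0 0 0 0 1; 0 0 0 0 0 0 1; 0 0 0 0 0 0 1; 0 0 0 0 0 0 1; 0 0 0 0 0 0 1"

```text
clock: 6.4
position: [0.5272, -0.0559, 0.0816]
ee_rot: [0.002, 0.647, 0.762, 0.002]
contact_force: [-2.7, -1.0, 6.0]
width: 0.0262
gripper_force: 29.1
```

```bash
python3 - <<'E'
from h import *
rel(st(-.048,-.163,.075),-9.8)
E
```

```text
clk 6.4 st [-0.0514 -0.1655  0.0816] w 0.0262 F [-2.7 -1.   6. ] rel [0.0031 0.0029 0.0066] [0.3 0.  0.2]
```

servo_tool --series "0 0 -0.01 0 -2 0 1; 0 0 -0.02 0 -4 0 1; 0 0 -0.03 0 -5.9 0 1; 0.002 0.012 -0.03 0 -5.9 -2.5 1; 0.004 0.025 -0.03 0 -5.9 -5 1"

```text
clock: 6.9
position: [0.552, -0.0478, 0.1113]
ee_rot: [0.042, 0.612, 0.789, -0.031]
contact_force: [1.3, -2.1, -2.4]
width: 0.0261
gripper_force: 29.9
```

```bash
python3 - <<'E'
from h import *
rel(st(.0005,-.166,.110),0)
E
```

```text
clk 6.9 st [-0.0253 -0.1659  0.1113] w 0.0261 F [ 1.3 -2.1 -2.4] rel [0.002  0.0258 0.0011] [-0.1  6.  -4.5]
```

servo_tool --series "0.001 0.013 0 0 0 -2.3 1; 0.002 0.026 0 0 0 -4.6 1; 0.002 0.026 0.005 0 1.5 -4.6 1; 0.002 0.026 0.010 0 3.5 -4.6 1; 0.002 0.026 0.014 0 3.5 -4.6 1"

```text
clock: 7.4
position: [0.5756, -0.0412, 0.0952]
ee_rot: [0.014, 0.582, 0.813, -0.014]
contact_force: [-2.9, 2.2, 14.3]
width: 0.0263
gripper_force: 31.6
```

```bash
python3 - <<'E'
from h import *
rel(st(.0005,-.166,.095),0)
T=eyes.get_image('top')
g=st(.0,.158,.107);a,sa=blob(T,proj('top',g),22);print('L',sa,to_st(plane('top',a,g[2])))
E
```

```text
clk 7.4 st [-0.0009 -0.1672  0.0952] w 0.0263 F [-2.9  2.2 14.3] rel [0.0012 0.0014 0.0002] [-0.4  2.2 -0.2]
L [ 13  15  18  14 183] [0.00169203 0.15907136 0.107     ]
```

servo_tool --series "0 0 -0.01 0 -2 0 1; 0 0 -0.021 0 -4 0 1; 0 0 -0.031 0 -5.8 0 1; 0 0.012 -0.031 0 -5.8 -2.5 1; 0.001 0.025 -0.031 0 -5.8 -5 1"

```text
clock: 7.95
position: [0.5988, -0.0297, 0.1268]
ee_rot: [0.055, 0.544, 0.836, -0.044]
contact_force: [-0.9, -0.2, -3.1]
width: 0.0261
gripper_force: 29.9
```

```bash
python3 - <<'E'
from h import *
rel(st(.050,-.164,.125),9.8)
E
```

```text
clk 7.95 st [ 0.0247 -0.1639  0.1268] w 0.0261 F [-0.9 -0.2 -3.1] rel [-0.002   0.0252  0.0017] [-1.1  8.  -4.8]
```

Target seat: z ≈ 0.109.

servo_tool --series "0 0.013 0 0 0 -2.5 1; -0.001 0.025 0 0 0 -4.8 1; -0.001 0.025 0.006 0 1.5 -4.8 1; -0.001 0.025 0.012 0 3.3 -4.8 1; -0.001 0.025 0.016 0 3.3 -4.8 1"

```text
clock: 8.45
position: [0.6226, -0.0238, 0.1094]
ee_rot: [0.028, 0.51, 0.859, -0.031]
contact_force: [-1.9, 1.1, -2.8]
width: 0.0263
gripper_force: 30.3
```

```bash
python3 - <<'E'
from h import *
rel(st(.050,-.164,.109),9.8)
T=eyes.get_image('top')
g=st(-.0047,.158,.107);a,sa=blob(T,proj('top',g),22);print('L',sa,to_st(plane('top',a,g[2])))
E
```

```text
clk 8.45 st [ 0.0492 -0.1661  0.1094] w 0.0263 F [-1.9  1.1 -2.8] rel [0.0019 0.0012 0.0002] [-1.4  4.6 -0.2]
L [ 16  14  17  16 180] [-0.00473958  0.15538734  0.107     ]
```

servo_tool --series "0 0 0.002 0 0.5 0 1; 0 0 0.003 0 1 0 1; 0 0 0.003 0 1 0 0; 0 0 0.003 0 1 0 0; 0 0 0.003 0 1 0 0"

```text
clock: 9.0
position: [0.6243, -0.0233, 0.1077]
ee_rot: [0.023, 0.51, 0.86, -0.026]
contact_force: [0.8, -0.6, -0.4]
width: 0.0688
gripper_force: 0.0
```

```bash
python3 - <<'E'
from h import *
rel(st(.050,-.164,.235),9.8)
T=eyes.get_image('top');S=eyes.get_image('scene')
g=st(.05,-.156,.119);a,sa=blob(S,proj('scene',g),22);print('R',sa,to_st(plane('scene',a,g[2])))
E
```

```text
clk 9.0 st [ 0.051  -0.1662  0.1077] w 0.0688 F [ 0.8 -0.6 -0.4] rel [-0.006  -0.0033 -0.1271] [-1.2  3.7 -0.1]
R [27 17  9 15 97] [ 0.05490342 -0.17049665  0.119     ]
```

servo_tool --series "0 0 -0.03 0 0 0 0; -0.003 -0.001 -0.08 0 2 0 0; -0.006 -0.003 -0.127 -1.2 3.7 0 0; -0.006 -0.003 -0.127 -1.2 3.7 0 0; -0.006 -0.003 -0.127 -1.2 3.7 0 0"

```text
clock: 9.6
position: [0.6232, -0.0219, 0.236]
ee_rot: [0.001, 0.51, 0.86, -0.0]
contact_force: [0.1, 0.3, -0.7]
width: 0.0856
gripper_force: 0.0
```

```bash
python3 - <<'E'
from h import *
rel(st(-.005,.163,.235),9.8)
W=eyes.get_image('wrist');S=eyes.get_image('scene')
g=st(.05,-.156,.119)
for n,I,w in(('scene',S,25),('wrist',W,70)):
  a,sa=blob(I,proj(n,g),w);print('R',n,sa,to_st(plane(n,a,g[2])))
E
```

```text
clk 9.6 st [ 0.0504 -0.1645  0.236 ] w 0.0856 F [ 0.1  0.3 -0.7] rel [3.321e-01 5.000e-04 3.000e-04] [ 0.   0.1 -0.1]
R scene [ 16  16  23  19 303] [ 0.04995513 -0.15933112  0.119     ]
R wrist [  45   40   43   64 2372] [ 0.0470631  -0.15716591  0.119     ]
```

R seated in top (x≈0.049). Go to the left end.

servo_tool --series "0.05 0 0 0 0 0 0; 0.1 0 0 0 0 0 0; 0.15 0 0 0 0 0 0; 0.2 0 0 0 0 0 0; 0.25 0 0 0 0 0 0"

```text
clock: 10.2
position: [0.5002, 0.1992, 0.2324]
ee_rot: [-0.002, 0.51, 0.86, -0.002]
contact_force: [0.9, 0.2, 1.5]
width: 0.085
gripper_force: 0.0
```

servo_tool --series "0.05 0 0 0 0 0 0; 0.082 0 0.015 0 0 0 0; 0.082 0 0.03 0 0 0 0; 0.082 0 0.03 0 0 0 0; 0.082 0 0.03 0 0 0 0"

```text
clock: 10.7
position: [0.4625, 0.2695, 0.2032]
ee_rot: [-0.001, 0.51, 0.86, -0.002]
contact_force: [0.2, -0.2, 0.7]
width: 0.0857
gripper_force: 0.0
```

```bash
python3 - <<'E'
from h import *
rel(st(-.005,.163,.089),9.8)
W=eyes.get_image('wrist');T=eyes.get_image('top')
g=st(-.005,.156,.106)
a,sa=blob(W,proj('wrist',g),70);print('L',sa,to_st(plane('wrist',a,g[2])))
g=st(.05,-.156,.119);a,sa=blob(T,proj('top',g),25);print('R',sa,to_st(plane('top',a,g[2])))
E
```

```text
clk 10.7 st [-0.0071  0.1633  0.2032] w 0.0857 F [ 0.2 -0.2  0.7] rel [-0.0006  0.0026  0.1142] [-0.3 -0.  -0.1]
L [  46   43   45   66 2557] [-0.00611874  0.15221034  0.106     ]
R [ 19  17  17  15 177] [ 0.05265077 -0.16007761  0.119     ]
```

servo_tool --series "-0.005 0.001 0.045 0 0 0 0; -0.005 0.001 0.09 0 0 0 0; -0.005 0.001 0.112 0 0 0 0; -0.005 0.001 0.112 0 0 0 0.3; -0.005 0.001 0.112 0 0 0 1"

```text
clock: 11.3
position: [0.4673, 0.2655, 0.0932]
ee_rot: [-0.0, 0.511, 0.86, -0.001]
contact_force: [-0.7, -0.5, 0.1]
width: 0.0589
gripper_force: 0.0
```

servo_tool --series "0 0 0 0 0 0 1; 0 0 0 0 0 0 1; 0 0 0 0 0 0 1; 0 0 0 0 0 0 1; 0 0 0 0 0 0 1"

```text
clock: 11.8
position: [0.4645, 0.2646, 0.0938]
ee_rot: [-0.001, 0.51, 0.86, -0.003]
contact_force: [-4.4, -3.1, 4.5]
width: 0.0267
gripper_force: 29.2
```

```bash
python3 - <<'E'
from h import *
rel(st(.045,.163,.105),0)
E
```

```text
clk 11.8 st [-0.0067  0.158   0.0938] w 0.0267 F [-4.4 -3.1  4.5] rel [-0.0038  0.0518 -0.0115] [-0.3  0.1  9.8]
```

servo_tool --series "0 0 -0.01 0 2 0 1; 0 0 -0.02 0 4 0 1; 0 0 -0.03 0 5.9 0 1; -0.001 0.012 -0.03 0 5.9 2.5 1; -0.003 0.025 -0.03 0 5.9 5 1"

```text
clock: 12.3
position: [0.4899, 0.2756, 0.1238]
ee_rot: [-0.045, 0.548, 0.835, 0.026]
contact_force: [-0.3, 1.5, -2.5]
width: 0.0266
gripper_force: 30.1
```

```bash
python3 - <<'E'
from h import *
rel(st(.0455,.160,.122),0)
E
```

```text
clk 12.3 st [0.0209 0.1602 0.1238] w 0.0266 F [-0.3  1.5 -2.5] rel [-0.0024  0.0246  0.0014] [-0.5 -5.9  4.6]
```

servo_tool --series "-0.001 0.013 0 0 0 2.5 1; -0.002 0.024 0 0 0 4.6 1; -0.002 0.024 0.006 0 -1.5 4.6 1; -0.002 0.024 0.012 0 -3.3 4.6 1; -0.002 0.024 0.017 0 -4.5 4.6 1"

```text
clock: 12.8
position: [0.5118, 0.2838, 0.1064]
ee_rot: [-0.011, 0.58, 0.815, 0.001]
contact_force: [-5.1, -6.4, 27.2]
width: 0.0265
gripper_force: 33.0
```

servo_tool --series "0 0 0.001 0 0 0 1; 0 0 0 0 0 0 0; 0 0 0 0 0 0 0; 0 0 0 0 0 0 0; 0 0 0 0 0 0 0"

```text
clock: 13.3
position: [0.5116, 0.2846, 0.1051]
ee_rot: [-0.013, 0.58, 0.814, 0.002]
contact_force: [-0.0, 1.1, -0.1]
width: 0.082
gripper_force: 0.0
```

```bash
python3 - <<'E'
from h import *
rel(st(.045,.163,.27),0)
E
```

```text
clk 13.3 st [0.0443 0.1617 0.1051] w 0.082 F [-0.   1.1 -0.1] rel [ 0.0052 -0.0013 -0.1649] [-0.7 -1.3  0.1]
```

servo_tool --series "0.001 0 -0.045 0 0 0 0; 0.003 0 -0.09 0 0 0 0; 0.004 -0.02 -0.135 -0.7 -1.3 0 0; 0.004 -0.06 -0.16 -0.7 -1.3 0 0; 0.004 -0.1 -0.16 -0.7 -1.3 0 0"

```text
clock: 13.8
position: [0.4204, 0.2534, 0.2703]
ee_rot: [0.002, 0.58, 0.814, 0.004]
contact_force: [-1.1, 0.4, -0.9]
width: 0.0852
gripper_force: 0.0
```

```bash
python3 - <<'E'
from h import *
S=eyes.get_image('scene');T=eyes.get_image('top')
for y in(.158,-.158):
  g=st(.047,y,.118)
  for n,I,w in(('scene',S,22),('top',T,22)):
    try: a,sa=blob(I,proj(n,g),w);print(y,n,sa,to_st(plane(n,a,g[2])).round(4))
    except Exception as e: print(n,'none')
rel(st(-.1,.1,.25),0)
a=S[150:350,200:420,::-1];b=T[230:340,270:440,::-1]
im=np.zeros((600,800,3),np.uint8)
A=cv2.resize(a,None,fx=1.8,fy=1.8,interpolation=2)
B=cv2.resize(b,(396,256),interpolation=2)
im[:360,:396]=A[:360,:396]; im[:256,400:796]=B
cv2.imwrite('pics/s4.png',im[:362])
E
```

```text
0.158 scene [  0  12  29  25 356] [0.0312 0.1789 0.118 ]
0.158 top [ 14  15  18  15 188] [0.0483 0.1585 0.118 ]
-0.158 scene [ 13  14  23  20 316] [ 0.0441 -0.162   0.118 ]
-0.158 top [ 16  16  18  14 178] [ 0.0456 -0.1618  0.118 ]
clk 13.9 st [-0.0588  0.1618  0.2675] w 0.0854 F [ 1.2 -0.3  0. ] rel [-0.0617 -0.0414  0.0175] [-0.1 -0.1  0.2]
```

View pics/s4.png

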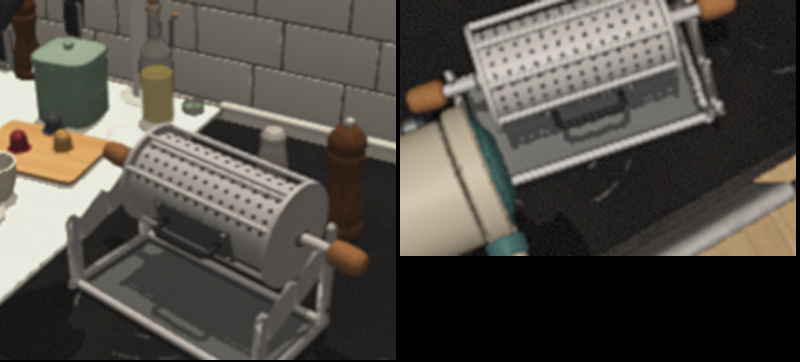

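The crops show both knobs seated at the rear, with the black handle low in front, its bar at about (188,243) in the left crop and (600,118) in the right.

```bash
python3 - <<'E'
from h import *
def ang(n,uv):
    e,d=ray(n,uv); o=to_st(e); D=to_st(e+d)-o
    t=np.linspace(0,2,200001)[:,None]; p=o+t*D-[.047,0,.118]; r=np.hypot(p[:,0],p[:,2])
    k=np.where(np.diff(np.sign(r-.074)))[0]
    for i in k: print(n,p[i].round(4),'deg from up to front',np.degrees(np.arctan2(-p[i,0],p[i,2])).round(1))
    if len(k)==0: print(n,'min r',r.min())
S=(lambda x,y:(x/1.8+200,y/1.8+150)); 
for q in((165,228),(190,243),(215,257)): ang('scene',S(*q))
T=lambda x,y:(x/(396/170)+270,y/(256/110)+230)
for q in((575,125),(597,118),(622,108)): ang('top',T(q[0]-400,q[1]))
E
```

```text
scene [-0.0736  0.0168 -0.008 ] deg from up to front 96.2
scene [-0.0049  0.0798 -0.0738] deg from up to front 176.2
scene [-0.073  -0.0173 -0.0119] deg from up to front 99.2
scene [-0.0093  0.037  -0.0734] deg from up to front 172.8
scene [-0.0726 -0.0502 -0.0143] deg from up to front 101.1
scene [-0.012  -0.0025 -0.073 ] deg from up to front 170.7
top min r 0.07646519460659132
top min r 0.0768214778264798
top min r 0.0752185192185911
```

servo_tool --series "-0.045 0.03 0 0 0 0 1; -0.09 0.069 0.03 0 0 0 1; -0.09 0.069 0.057 0 0 0 1; -0.09 0.069 0.07 0 0 0 1; -0.09 0.069 0.07 0 0 0 1"

```text
clock: 14.4
position: [0.5126, 0.1893, 0.193]
ee_rot: [-0.002, 0.581, 0.814, -0.002]
contact_force: [-0.0, -0.4, 0.2]
width: 0.0124
gripper_force: 0.0
```

servo_tool --series "0 0 0 0 0 0 1; 0 0 0 0 0 0 1; 0 0 0 0 0 0 1; 0 0 0 0 0 0 1; 0 0 0 0 0 0 1"

```text
clock: 14.9
position: [0.5134, 0.1904, 0.1969]
ee_rot: [0.0, 0.58, 0.815, 0.001]
contact_force: [0.3, -0.5, 0.7]
width: 0.0
gripper_force: 0.0
```

```bash
python3 - <<'E'
from h import *
rel(st(.010,.072,.1705),0)
E
```

```text
clk 14.9 st [0.0155 0.072  0.1969] w 0.0 F [ 0.3 -0.5  0.7] rel [-0.     -0.0055  0.0264] [ 0.1 -0.   0.2]
```

servo_tool --series "0 -0.007 0 0 0 0 1; 0 -0.007 0.015 0 0 0 1; 0 -0.007 0.027 0 0 0 1; 0 -0.007 0.027 0 0 0 1; 0 -0.007 0.027 0 0 0 1"

```text
clock: 15.4
position: [0.5065, 0.1878, 0.1691]
ee_rot: [-0.001, 0.58, 0.814, -0.0]
contact_force: [0.3, 0.9, 1.1]
width: -0.0002
gripper_force: 0.0
```

servo_tool --series "0 0.009 0 0 0 0 1; 0 0.018 0 0 0 0 1; 0 0.027 0 0 0 0 1; 0 0.036 0 0 0 0 1; 0 0.044 0 0 0 0 1"

```text
clock: 15.9
position: [0.5492, 0.2025, 0.169]
ee_rot: [-0.0, 0.58, 0.814, 0.0]
contact_force: [-1.0, -0.3, -0.3]
width: -0.0004
gripper_force: 0.3
```

```bash
python3 - <<'E'
from h import *
rel(st(.053,.072,.1705),0)
S=eyes.get_image('scene')[180:330,220:400,::-1]
cv2.imwrite('pics/s5.png',cv2.resize(S,None,fx=3,fy=3,interpolation=2))
E
```

```text
clk 15.9 st [0.0532 0.0718 0.169 ] w -0.0004 F [-1.  -0.3 -0.3] rel [ 0.0002 -0.0002 -0.0015] [-0.  -0.   0.1]
```

View pics/s5.png

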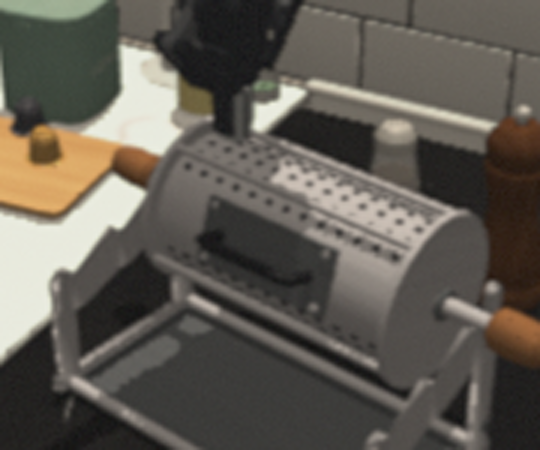

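The drum turned: the hatch now faces front-up, handle bar around crop (255,258). On to the second stroke.

servo_tool --series "0 0 -0.025 0 0 0 1; 0 -0.025 -0.025 0 0 0 1; 0 -0.05 -0.025 0 0 0 1; 0 -0.05 -0.012 0 0 0 1; 0 -0.05 0 0 0 0 1"

```text
clock: 16.45
position: [0.501, 0.1859, 0.1693]
ee_rot: [0.0, 0.58, 0.814, 0.001]
contact_force: [-0.4, -0.5, -0.6]
width: -0.0
gripper_force: 0.0
```

servo_tool --series "0 0 0 0 0 0 1; 0 0.014 0 0 0 0 1; 0 0.028 0 0 0 0 1; 0 0.042 0 0 0 0 1; 0 0.055 0 0 0 0 1"

```text
clock: 16.95
position: [0.5555, 0.2046, 0.1695]
ee_rot: [0.0, 0.58, 0.814, 0.001]
contact_force: [-0.1, -0.3, 0.3]
width: -0.0003
gripper_force: 0.2
```

```bash
python3 - <<'E'
from h import *
rel(st(.053,.072,.1705),0)
S=eyes.get_image('scene')[180:330,220:400,::-1]
cv2.imwrite('pics/s6.png',cv2.resize(S,None,fx=3,fy=3,interpolation=2))
E
```

```text
clk 16.95 st [0.0599 0.0718 0.1695] w -0.0003 F [-0.1 -0.3  0.3] rel [ 0.0002 -0.0069 -0.001 ] [ 0.1 -0.   0.1]
```

View pics/s6.png

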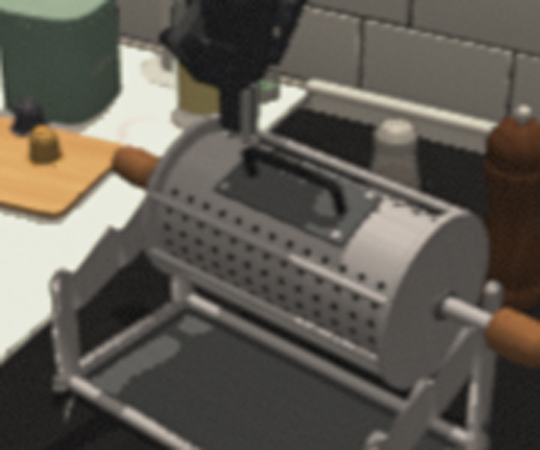

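The handle is now nearly up, with its bar around crop (297,168).

```bash
cat >> h.py <<'E'
def ang(n,uv,r0=.074,ax=.047):
    e,d=ray(n,uv); o=to_st(e); D=to_st(e+d)-o
    t=np.linspace(0,2,200001)[:,None]; p=o+t*D-[ax,0,.118]; r=np.hypot(p[:,0],p[:,2])
    for i in np.where(np.diff(np.sign(r-r0)))[0]: print(n,p[i].round(4),'deg front',np.degrees(np.arctan2(-p[i,0],p[i,2])).round(1))
E
python3 - <<'E'
from h import *
for q in((255,156),(297,168),(337,187)): ang('scene',(q[0]/3+220,q[1]/3+180))
rel(st(.047,0,.28),0)
E
```

```text
scene [-0.0283  0.0214  0.0684] deg front 22.5
scene [ 0.0736  0.1083 -0.0079] deg front -96.1
scene [-0.0249 -0.0097  0.0697] deg front 19.7
scene [ 0.0739  0.0686 -0.0036] deg front -92.8
scene [-0.0265 -0.0421  0.0691] deg front 21.0
scene [ 0.0738  0.032  -0.0056] deg front -94.3
clk 17.0 st [0.0623 0.0716 0.1693] w 0.0001 F [ 2.5  0.5 -0.6] rel [-0.0716 -0.0149 -0.1108] [ 0.3 -0.   0.1]
```

servo_tool --series "0 0 -0.05 0 0 0 0.5; -0.03 -0.005 -0.09 0 0 0 0; -0.078 -0.015 -0.09 0 0 0 0; -0.078 -0.015 -0.08 0 0 0 0; -0.078 -0.015 -0.08 0 0 0 0" --squeeze 20

```text
clock: 17.5
position: [0.5643, 0.1243, 0.248]
ee_rot: [-0.001, 0.581, 0.814, -0.0]
contact_force: [0.9, 0.8, -0.9]
width: 0.0722
gripper_force: 0.0
```

servo_tool --series "0 0 0 0 0 0 0; 0 0 0.02 0 0 0 0; 0 0 0.045 0 0 0 0; 0 0 0.07 0 0 0 0; 0 0 0.07 0 0 0 0"

```text
clock: 18.0
position: [0.5616, 0.1264, 0.1756]
ee_rot: [-0.003, 0.579, 0.815, -0.002]
contact_force: [-0.8, 0.7, -0.5]
width: 0.0854
gripper_force: 0.0
```

```bash
python3 - <<'E'
from h import *
rel(st(.047,-.007,.178),0)
E
```

```text
clk 18.0 st [ 0.0402 -0.0042  0.1756] w 0.0854 F [-0.8  0.7 -0.5] rel [-0.0028  0.0067 -0.0025] [-0.5 -0.2  0.2]
```

servo_tool --series "-0.003 0 -0.002 0 0 0 0; -0.003 0 -0.002 0 0 0 0.3; -0.003 0 -0.002 0 0 0 0.6; -0.003 0 -0.002 0 0 0 0.8; -0.003 0 -0.002 0 0 0 0.8"

```text
clock: 18.5
position: [0.5655, 0.1224, 0.1819]
ee_rot: [0.0, 0.58, 0.814, 0.0]
contact_force: [-0.6, -0.3, 0.9]
width: 0.0282
gripper_force: 0.2
```

```bash
python3 - <<'E'
from h import *
rel(st(.0465,-.007,.178),0)
E
```

```text
clk 18.5 st [ 0.0426 -0.0092  0.1819] w 0.0282 F [-0.6 -0.3  0.9] rel [0.0022 0.0039 0.0039] [ 0.  -0.   0.1]
```

servo_tool --series "0.002 0.004 0.003 0 0 0 0.8; 0.002 0.004 0.003 0 0 0 1; 0.002 0.004 0.003 0 0 0 1; 0.002 0.004 0.003 0 0 0 1; 0.002 0.004 0.003 0 0 0 1"

```text
clock: 19.0
position: [0.5684, 0.1258, 0.178]
ee_rot: [-0.001, 0.58, 0.814, 0.0]
contact_force: [-0.6, 1.8, -1.2]
width: 0.0067
gripper_force: 20.7
```

```bash
python3 - <<'E'
from h import *
rel(st(.0465,-.007,.178),0)
E
```

```text
clk 19.0 st [ 0.0465 -0.0069  0.178 ] w 0.0067 F [-0.6  1.8 -1.2] rel [-0.0001  0.     -0.    ] [-0.  -0.1  0.1]
```

Gripped the bar at centre. Open, rise, and back off.

servo_tool --series "0 0 0 0 0 0 0.6; 0 0 0 0 0 0 0.3; 0 0 0 0 0 0 0; 0 0 0 0 0 0 0; 0 0 -0.02 0 0 0 0"

```text
clock: 19.5
position: [0.5665, 0.1253, 0.1959]
ee_rot: [-0.003, 0.58, 0.814, -0.002]
contact_force: [1.2, 0.5, -0.5]
width: 0.0784
gripper_force: 0.0
```

servo_tool --series "0 0 -0.04 0 0 0 0; 0 0 -0.08 0 0 0 0; 0 -0.04 -0.1 0 0 0 0; 0 -0.09 -0.1 0 0 0 0; 0 -0.14 -0.1 0 0 0 0"

```text
clock: 20.0
position: [0.4353, 0.0794, 0.2989]
ee_rot: [0.001, 0.58, 0.815, 0.001]
contact_force: [0.0, -1.3, 0.8]
width: 0.0854
gripper_force: 0.0
```

```bash
python3 - <<'E'
from h import *
S=eyes.get_image('scene');T=eyes.get_image('top')
for y in(.158,-.158):
  g=st(.047,y,.118)
  for n,I in(('scene',S),('top',T)):
    try: a,sa=blob(I,proj(n,g),22);print(y,n,sa[4],to_st(plane(n,a,g[2])).round(4))
    except Exception as e: print(n,'none')
rel(st(.0465,-.007,.178),0)
a=S[180:330,220:400,::-1];b=T[230:330,300:420,::-1]
im=np.zeros((330,800,3),np.uint8)
im[:330,:396]=cv2.resize(a,(396,330),interpolation=2); im[:330,400:796]=cv2.resize(b,(396,330),interpolation=2)
cv2.imwrite('pics/s7.png',im)
E
```

```text
0.158 scene 358 [0.0312 0.1785 0.118 ]
0.158 top 185 [0.048  0.1585 0.118 ]
-0.158 scene 317 [ 0.046  -0.1619  0.118 ]
-0.158 top 179 [ 0.0481 -0.1621  0.118 ]
clk 20.1 st [-0.1003 -0.0064  0.2984] w 0.0852 F [0.6 0.2 0.9] rel [-0.0009  0.1473  0.1197] [-0.3 -0.1  0.1]
```

View pics/s7.png

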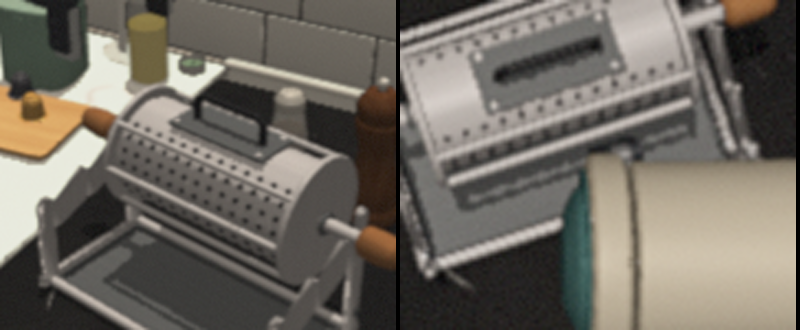

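The handle stands up over the hatch plate: bar at (232,114) in the left crop and (548,59) in the right. I'll check the angle, then hand in.

```bash
python3 - <<'E'
from h import *
ang('scene',(232/2.2+220,114/2.2+180)); ang('top',(148/3.3+300,59/3.3+230))
print(to_st(plane('top',(148/3.3+300,59/3.3+230),.192)))
print(manip.sign_off())
E
```

```text
scene [-0.01   -0.0132  0.0733] deg front 7.7
scene [0.0726 0.0502 0.0141] deg front -79.0
top [-0.001  -0.0019  0.074 ] deg front 0.8
top [ 0.0134 -0.0136 -0.0728] deg front -169.5
[ 0.04599969 -0.00188392  0.192     ]
the job is handed in; nothing more can be done
None
```

The job is handed in, with no verdict returned: the drum was walked end by end into the top notches (both knobs measured about 47 mm back) and released, and the handle measures 1° (top camera) to 8° (scene camera) from upright, inside the 11° limit.

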